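# Load the spice carousel and shut its guard

## Robot

A 7-joint arm with a two-finger parallel gripper is mounted at the origin on a cart in front of the work surface, level with it; the furniture and walls round the work are solid. World frame = base frame: x ahead of the robot, y to its left, z up, the work surface at z = 0. Lengths are in m, angles in degrees, forces in N, time in s.
With the tool pointing down it reaches from about 0.425 to 1.025 m from the base axis. Payload 9.4 kg.
Tool frame: the origin (TCP) lies between the finger pads; the fingertips stand 8 mm ahead of it and the grasp point (between the pads) lies 11 mm behind it; z points along the fingers, y is the line along which they close (so a half turn about z gives the same grasp; the last joint's range is limited). The gripper opens to 93 mm and grips with 3 to 60 N. Pads are 15 mm wide; open, the fingers measure 128 mm over their backs; the gripper's body (75 mm by 188 mm) begins 65 mm behind the grasp point.
Start: joints at [-78.535, 34.337, -0.143, 91.639, 0.103, 54.024, -4.572], TCP at [0.198, 0.697, 0.227] pointing down, gripper open.
Joint ranges: [-147.43, 147.43], [-19.82, 112.94], [-74.19, 73.91], [6.32, 146.72], [-59.91, 239.91], [6.04, 106.73], [-150.56, 150.56]. Speed limits (degrees/s): [127.2, 127.2, 172.46, 172.46, 180, 180, 180].

## Interface

Orientations are given as [roll, pitch, yaw] about the fixed x, y, z axes, in that order (R = Rz(yaw) Ry(pitch) Rx(roll)).
In Python, from cell import robot gives the robot as it stands. Calls block until the motion is done:
- robot.movep(position, orientation): joint-space move of the TCP to a pose.
- robot.move_straight(position, rotation=None, v=0.15, guard=None): straight line of the TCP; rotation=None keeps the orientation; v is the mean speed in m/s. With guard (N) it stops when the force on the tool has changed by that much, and returns True; else False.
- robot.movej(angles): joint-space move.
- robot.move_gripper(opening): finger opening in m; the grip force is fixed at half the most; returns when the fingers have stopped.
- robot.pause(seconds).
- robot.ik(position, orientation): joint angles nearest the present ones, or None.
- robot.sense(): the state.
- robot.snapshot(name): name is "scene" or "top" or "wrist"; returns a dict with "frame" (420x560x3 uint8, red, green, blue), "z_map" (420x560 float32, m along the optical axis (not along the pixel's ray), 0 where there is no reading), "fx", "fy", "cx", "cy" (pixels), "rvec" (rotation vector, rad) and "tvec" (3), from world to camera coordinates, as OpenCV has them; the wrist camera has in their place "hand_eye" (4x4, takes a point from camera to tool coordinates, whose origin is the TCP and whose axes are the flange's). Camera axes: x right, y down, z forward; pixel columns grow to the right and rows downward; lengths in m; the calibration is good to about 2 mm. A picture is of the moment at which its call begins: read the wrist's pose just before it.
A pose or a line that the arm cannot do raises robot.Unreachable and nothing moves.
- robot.close_job(): hands the job in; it is judged then, once.
The state is a dict: "clock": time; "joint_pos": joint angles; "joint_vel": joint speeds; "tau": joint torques, N m; "ee_pos": TCP position; "tcp_rot": TCP orientation; "contact_force": force on the tool from outside, world axes, zero at the start; "moment": the same for the moment, N m; "finger_gap": finger opening in m; "finger_force": force on a finger pad.
Only numpy, scipy, OpenCV 4.12 (cv2) and the standard library are available. Lean on these libraries where they do the work, as an engineer would, in place of code of your own. Each camera call takes 0.05 s, during which the arm holds its last target. There are 200 camera calls.

## Task

Put the salt tin in the blue cup of the spice carousel and every spice tin that is out on the worktop in a grey cup of its own, all standing lid up on the cup floors; the clear roof leaves only the front cup open from above, so turn the platter by its steel posts, a quarter turn from click to click, to bring each cup to the front. When everything is loaded, leave the platter clicked in with the salt at the front of the opening, and slide the curved blue guard fully shut across the front by its wooden handle. Leave the other things on the worktop alone.

Things in the scene. Friction and masses are not known exactly. Their poses are not given: they have to be found in the camera images.
- carousel: fixed housing of the spice carousel, white with a clear flat roof; origin on the vertical turning axis at worktop level, z up, open front towards its own -x. In its frame: side walls (292 mm over the outside) and back wall from x = -15 to 150 mm; the roof, top at 100 mm with wooden front trim, covers all behind x = -17 mm; before that all is open from above, over a round foot 244 mm across
- front_station (a point): point of the fixed housing where a cup's floor centre stands when that cup is clicked in at the front: 72 mm in front of the turning axis, 28 mm above the worktop
- platter (a joint): angle of the round wooden platter (242 mm across, top 24 mm above the worktop), rad, positive counter-clockwise seen from above, turns endlessly; clicks in (spring detent) at every multiple of pi/2, where a cup stands exactly at the front; about 0.8 N m at most to turn it over a click, and let go within about 40 degrees of a click it springs into it; reads 0 with the blue cup at the front
- pocket_salt (a point): blue cup of the platter for the salt tin, at the centre of its inner floor; the cup is 68 mm across outside, 62 mm inside, its floor 28 mm above the worktop and its rim 46 mm above the worktop; moves with the platter; 72 mm from the turning axis
- pocket_1 (a point): grey cup of the platter, 90 degrees counter-clockwise from the blue one seen from above, at the centre of its inner floor; the cup is 68 mm across outside, 62 mm inside, its floor 28 mm above the worktop and its rim 46 mm above the worktop; moves with the platter; 72 mm from the turning axis
- pocket_2 (a point): grey cup of the platter, 180 degrees counter-clockwise from the blue one seen from above, at the centre of its inner floor; the cup is 68 mm across outside, 62 mm inside, its floor 28 mm above the worktop and its rim 46 mm above the worktop; moves with the platter; 72 mm from the turning axis
- pocket_3 (a point): grey cup of the platter, 270 degrees counter-clockwise from the blue one seen from above, at the centre of its inner floor; the cup is 68 mm across outside, 62 mm inside, its floor 28 mm above the worktop and its rim 46 mm above the worktop; moves with the platter; 72 mm from the turning axis
- post_0 (a point): upright steel finger post on the platter (12 mm diameter, from the platter up to 88 mm above the worktop), at the centre of its top end; 114 mm from the turning axis; 45 degrees counter-clockwise from the blue cup seen from above
- post_1 (a point): upright steel finger post on the platter (12 mm diameter, from the platter up to 88 mm above the worktop), at the centre of its top end; 114 mm from the turning axis; 135 degrees counter-clockwise from the blue cup seen from above
- post_2 (a point): upright steel finger post on the platter (12 mm diameter, from the platter up to 88 mm above the worktop), at the centre of its top end; 114 mm from the turning axis; 225 degrees counter-clockwise from the blue cup seen from above
- post_3 (a point): upright steel finger post on the platter (12 mm diameter, from the platter up to 88 mm above the worktop), at the centre of its top end; 114 mm from the turning axis; 315 degrees counter-clockwise from the blue cup seen from above
- guard (a joint): angle of the curved blue guard about the carousel's axis, rad: 0 fully open (hidden in the housing, handle at the left of the opening seen by the robot), 2.0 fully shut (stop; handle at the right of the opening); grows counter-clockwise seen from above; stays where it is left, about 0.1 N m of friction. The guard is a curved plate 131 mm from the axis, its top 49 mm above the worktop
- guard_handle (a point): upright wooden handle of the guard (12 mm diameter, from 30 to 88 mm above the worktop), at the centre of its top end; 158 mm from the turning axis; at guard angle 0 it stands 58 degrees to the left (+y side) of the carousel's front direction
- salt_tin: round blue salt tin with a steel screw lid that has a blue window, standing lid up on the worktop at the start, 51 mm across and 57 mm tall, 0.15 kg; origin at the centre of its underside, z up through the lid
- spice_red: round steel spice tin with a red-brown window in its steel screw lid, standing lid up on the worktop at the start, 51 mm across and 57 mm tall, 0.15 kg; origin at the centre of its underside, z up through the lid; may be absent
- spice_green: round steel spice tin with a green window in its steel screw lid, standing lid up on the worktop at the start, 51 mm across and 57 mm tall, 0.15 kg; origin at the centre of its underside, z up through the lid; may be absent
- spice_yellow: round steel spice tin with a yellow window in its steel screw lid, standing lid up on the worktop at the start, 51 mm across and 57 mm tall, 0.15 kg; origin at the centre of its underside, z up through the lid; may be absent
- jam_jar: jam jar, bystander, 69 mm across, 99 mm tall; origin at the centre of its underside
- mug: white mug, bystander, 83 mm across (116 mm with its handle), 94 mm tall; origin at the centre of its underside
- pepper_mill: dark wooden pepper mill, bystander, 58 mm across, 160 mm tall; origin at the centre of its underside

How it is judged (in metres and radians):
On the way, in this order (a step that is already met when the one before it is completed fails the run):
1. the salt tin stands in the blue cup and every spice tin that is there stands in a grey cup (distance between salt_tin and pocket_salt below 0.012 m and angle between salt_tin's own z axis and vertical below 0.12 rad and ((distance between spice_red and pocket_1 below 0.012 m and angle between spice_red's own z axis and vertical below 0.12 rad) or (distance between spice_red and pocket_2 below 0.012 m and angle between spice_red's own z axis and vertical below 0.12 rad) or (distance between spice_red and pocket_3 below 0.012 m and angle between spice_red's own z axis and vertical below 0.12 rad)) and ((distance between spice_green and pocket_1 below 0.012 m and angle between spice_green's own z axis and vertical below 0.12 rad) or (distance between spice_green and pocket_2 below 0.012 m and angle between spice_green's own z axis and vertical below 0.12 rad) or (distance between spice_green and pocket_3 below 0.012 m and angle between spice_green's own z axis and vertical below 0.12 rad)) and ((distance between spice_yellow and pocket_1 below 0.012 m and angle between spice_yellow's own z axis and vertical below 0.12 rad) or (distance between spice_yellow and pocket_2 below 0.012 m and angle between spice_yellow's own z axis and vertical below 0.12 rad) or (distance between spice_yellow and pocket_3 below 0.012 m and angle between spice_yellow's own z axis and vertical below 0.12 rad))), for 0.2 s.
2. then the guard is shut (value of joint guard above 1.93 rad), for 0.2 s.
At the end, for the whole second after the job is handed in: Salt in the blue cup, each spice tin present in a grey cup: upright (0.12 rad), underside within 12 mm of the cup floor's centre; blue cup at rest at the front, within 9 mm of its clicked-in place; guard beyond 1.93 of 2.0 rad (all of step 1 and horizontal distance between pocket_salt and front_station below 0.009 m and value of joint guard above 1.93 rad and velocity of joint platter between -0.05 and 0.05 rad/s); the robot touches nothing.
It fails at once if the jam jar is pushed more than 30 mm or tipped over (distance of jam_jar from where it was at the start of the episode above 0.03 m or angle between jam_jar's own z axis and vertical above 0.5 rad).
It fails at once if the mug is pushed more than 30 mm or tipped over (distance of mug from where it was at the start of the episode above 0.03 m or angle between mug's own z axis and vertical above 0.5 rad).
It fails at once if the pepper mill is pushed more than 30 mm or tipped over (distance of pepper_mill from where it was at the start of the episode above 0.03 m or angle between pepper_mill's own z axis and vertical above 0.5 rad).
Of spice_red, spice_green, spice_yellow only 2 to 3 are there at a start; the rules pass over those that are not, and their reading is None.
At some moment in a run one of salt_tin, spice_red, spice_green, spice_yellow may be knocked a few centimetres aside while the robot is not near it.
It also fails if it takes over 200 s, if anything falls off the work surface, if the arm or the gripper's body presses on something with over 40 N, if the wrist force passes 120 N, or if a joint passes its speed limit or range.

## Working session

There is one attempt and no reset: what is moved stays moved. The work goes in short steps, each a Python script; the robot and the scene stay as the last script left them, time stands still between calls to the robot, and variables do not carry over. Pictures are saved under pics/ and viewed, at most 14 in all, crops included, and the job is handed in when it is done.

```bash
ls; mkdir -p pics; cat > h.py <<'E'
import numpy as np, cv2
from cell import robot
def snap(n):
    s=robot.snapshot(n); return s
def cloud(s):
    z=s["z_map"]; v,u=np.mgrid[:z.shape[0],:z.shape[1]]
    P=np.stack([(u-s["cx"])/s["fx"]*z,(v-s["cy"])/s["fy"]*z,z],-1)
    R=cv2.Rodrigues(np.array(s["rvec"],float))[0]; t=np.array(s["tvec"],float).ravel()
    W=(P-t)@R; W[z==0]=np.nan
    return W
def save(s,f): cv2.imwrite("pics/"+f,s["frame"][:,:,::-1])
E
python3 - <<'E'
from h import *
for n in("top","scene"):
    s=snap(n); save(s,n+"0.png"); np.savez(n+"0.npz",W=cloud(s),f=s["frame"]); print(s["rvec"],s["tvec"],s["fx"])
print(robot.sense())
E
```

```text
pics
[ 2.2144381  -1.98783618  0.20232828] [0.13510365 0.60866369 0.90995216] 394.4169452074744
[ 2.15164068 -0.54327626  0.28338289] [-0.41960646  0.334894    0.82576939] 438.920991857281
{'clock': 0.1, 'joint_pos': array([-78.5356446 ,  34.37965028,  -0.14496867,  91.67468339,
         0.10267426,  54.02169332,  -4.57099043]), 'joint_vel': array([-0.14651334, -0.06014086,  0.01738351, -0.17263242, -0.09025224,
        0.05089326,  0.04671838]), 'tau': array([ 6.21433559e-03, -7.66552949e+01,  1.50259115e+00, -2.52938265e+01,
       -5.22637437e-02,  1.36271183e-02,  4.58733621e-05]), 'ee_pos': array([0.19802841, 0.69701714, 0.22586042]), 'tcp_rot': array([-1.79924434e+02,  7.19316133e-03,  1.64144732e+02]), 'contact_force': array([-0.1765454 ,  0.49862539,  0.77611277]), 'moment': array([ 0.02941607,  0.02801736, -0.00745447]), 'finger_force': 0.0, 'finger_gap': 0.09276356383556489}
```

View pics/top0.png

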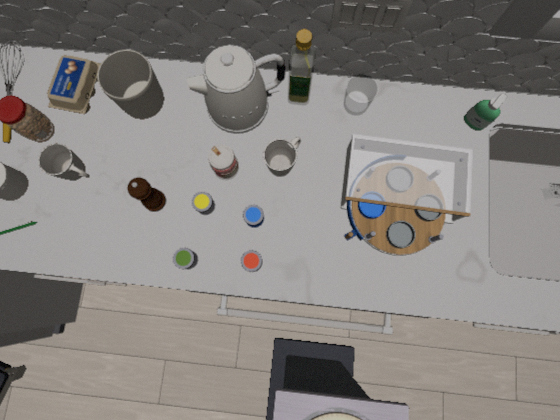

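View pics/scene0.png

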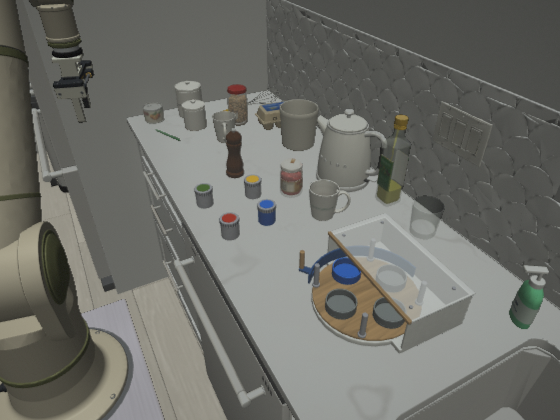

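```bash
cat >> h.py <<'E'
from scipy.optimize import least_squares
def fitcirc(p):
    m=np.median(p,0)
    r=least_squares(lambda q:np.hypot(*(p-q[:2]).T)-q[2],[*m,.02],loss='soft_l1',f_scale=.002).x
    return r
HUE={'salt':(100,130),'red':(-8,9),'green':(40,85),'yellow':(20,34)}
def lids(s=None,zr=(.050,.064)):
    """lid centres from windows seen by top camera, z range of lid"""
    s=s or snap("top"); W=cloud(s); hsv=cv2.cvtColor(s["frame"],cv2.COLOR_RGB2HSV).astype(int)
    out={}
    for n,(a,b) in HUE.items():
        h=np.where(hsv[...,0]>170,hsv[...,0]-180,hsv[...,0])
        m=((h>=a)&(h<=b)&(hsv[...,1]>110)&(W[...,2]>zr[0])&(W[...,2]<zr[1])).astype(np.uint8)
        k,l,st,c=cv2.connectedComponentsWithStats(m)
        out[n]=[]
        for i in range(1,k):
            if st[i,4]>=25:
                P=W[l==i]; out[n].append((*np.round((P[:,:2].min(0)+P[:,:2].max(0))/2,4),*np.round(np.median(P,0),4),st[i,4]))
    return out
E
python3 - <<'E'
from h import *
np.set_printoptions(suppress=True,precision=4)
s=snap("top"); W=cloud(s)
for k,v in lids(s).items(): print(k,v)
for n,(u,v) in dict(mug=(281,157),jam=(222,160),mill=(138,188),millb=(153,200),trimL=(349,204),trimR=(466,213),hand=(350,235),blue=(372,205),front=(400,235),rc=(428,208),back=(400,180),bl=(362,137),br=(470,150),p1=(433,178),p2=(434,238),p3=(366,236)).items(): print(n,W[v-2:v+3,u-2:u+3].reshape(-1,3)[12],)
# tops of posts / handle z 80..95
m=((W[...,2]>.08)&(W[...,2]<.094)).astype(np.uint8)
k,l,st,c=cv2.connectedComponentsWithStats(m)
for i in range(1,k):
    if st[i,4]>5 : print('z88',c[i],st[i,4],np.median(W[l==i],0))
# trim
h=cv2.cvtColor(s["frame"],cv2.COLOR_RGB2HSV)
m=(W[...,2]>.093)&(W[...,2]<.107)&(h[...,1]>60)&(h[...,0]<25)
m[:,:340]=0;m[:,480:]=0
print('trim',m.sum()); p=W[m][:,:2]; print(p.mean(0)); L=cv2.fitLine(p.astype(np.float32),cv2.DIST_HUBER,0,.001,.001).ravel(); print(L, p[np.argmin(p@L[:2])],p[np.argmax(p@L[:2])])
# platter edge
m=(W[...,2]>.018)&(W[...,2]<.030)&(h[...,1]>60)&(h[...,0]<25)
m[:,:340]=0;m[:,480:]=0
c=cv2.findContours(m.astype(np.uint8),cv2.RETR_EXTERNAL,cv2.CHAIN_APPROX_NONE)[0]; c=max(c,key=len)[:,0]
p=W[c[:,1],c[:,0]][:,:2]; hull=cv2.convexHull(p.astype(np.float32))[:,0]; print(len(hull)); r=fitcirc(hull); print(r,hull.round(3).tolist())
E
```

```text
salt [(np.float64(0.561), np.float64(0.2594), np.float64(0.5607), np.float64(0.2597), np.float64(0.0563), np.int32(177))]
red [(np.float64(0.4472), np.float64(0.2503), np.float64(0.4473), np.float64(0.2505), np.float64(0.0566), np.int32(188))]
green [(np.float64(0.4364), np.float64(0.4159), np.float64(0.4362), np.float64(0.4158), np.float64(0.0564), np.int32(161))]
yellow [(np.float64(0.5802), np.float64(0.3915), np.float64(0.5799), np.float64(0.3918), np.float64(0.0562), np.int32(170))]
mug [0.7317 0.2076 0.0087]
jam [0.6798 0.3477 0.094 ]
mill [0.577  0.5199 0.145 ]
millb [0.5678 0.5091 0.0651]
trimL [0.6131 0.0237 0.0499]
trimR [ 0.6095 -0.2445  0.0996]
hand [0.5297 0.022  0.0884]
blue [ 0.622  -0.0385  0.0274]
front [ 0.5523 -0.113   0.0274]
rc [ 0.6121 -0.1553  0.0993]
back [ 0.6744 -0.0869  0.0973]
bl [0.7746 0.0111 0.0971]
br [ 0.7676 -0.2523  0.1002]
p1 [ 0.6879 -0.1658  0.0971]
p2 [ 0.5494 -0.188   0.0548]
p3 [ 0.5397 -0.027   0.0331]
z88 [110.4472  36.2388] 691 [0.9918 0.6938 0.0864]
z88 [267.2979  51.    ] 141 [0.9915 0.2699 0.0881]
z88 [436.5561  66.8112] 784 [ 0.9923 -0.
[... 1660 characters left out ...]
52316284, -0.1120000034570694], [0.5049999952316284, -0.11699999868869781], [0.5049999952316284, -0.11900000274181366], [0.5059999823570251, -0.12200000137090683], [0.5109999775886536, -0.1420000046491623], [0.5210000276565552, -0.164000004529953], [0.5299999713897705, -0.17900000512599945], [0.5360000133514404, -0.1860000044107437], [0.5659999847412109, -0.20999999344348907], [0.5799999833106995, -0.21799999475479126], [0.5849999785423279, -0.21899999678134918], [0.5960000157356262, -0.22200000286102295], [0.609000027179718, -0.2240000069141388], [0.6169999837875366, -0.2240000069141388], [0.6190000176429749, -0.2240000069141388], [0.625, -0.125], [0.6259999871253967, -0.08900000154972076]]
```

```bash
python3 - <<'E'
import cv2
f=cv2.imread('pics/top0.png')[125:265,335:485]
cv2.imwrite('pics/crop0.png',cv2.resize(f,(640,597),interpolation=cv2.INTER_CUBIC))
E
```

```text
(no output)
```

View pics/crop0.png

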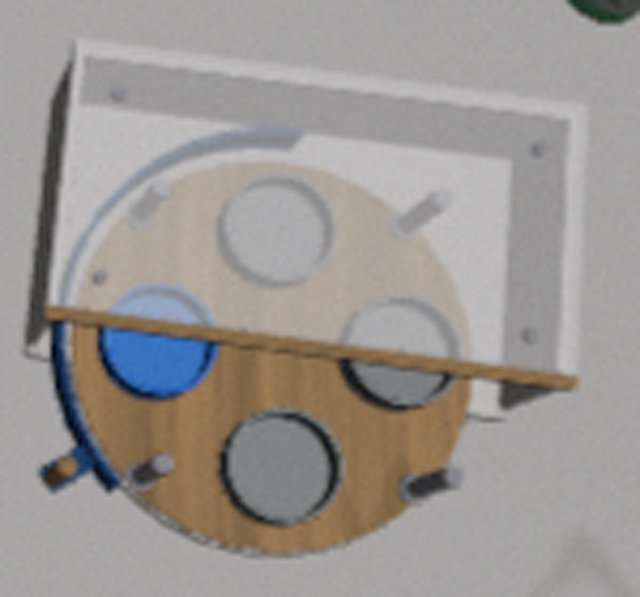

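```bash
cat >> h.py <<'E'
def posts(s=None):
    s=s or snap("top"); W=cloud(s)
    m=((W[...,2]>.082)&(W[...,2]<.093)&(W[...,0]<.605)&(W[...,0]>.4)&(W[...,1]<.06)&(W[...,1]>-.3)).astype(np.uint8)
    k,l,st,c=cv2.connectedComponentsWithStats(m)
    return [np.round([*W[l==i].mean(0),st[i,4]],4) for i in range(1,k) if st[i,4]>5]
E
python3 - <<'E'
from h import *
np.set_printoptions(suppress=True,precision=4)
robot.pause(0.5)
s=snap("top");W=cloud(s); print(*posts(s),sep='\n')
R=cv2.Rodrigues(np.array(s["rvec"]))[0]; print('cam',-R.T@s["tvec"])
h=cv2.cvtColor(s["frame"],cv2.COLOR_RGB2HSV)
# roof region z~.1 outline -> minAreaRect
m=(W[...,2]>.092)&(W[...,2]<.108)&(W[...,0]>.58)&(W[...,0]<.8)&(W[...,1]<.06)&(W[...,1]>-.3)
k,l,st,c=cv2.connectedComponentsWithStats(m.astype(np.uint8)); i=1+np.argmax(st[1:,4]); P=W[l==i][:,:2]
print(st[i,4]); print(cv2.minAreaRect((P*1000).astype(np.float32)))
# grey front cup rim/floor, blue cup floor
m=(h[...,0]>100)&(h[...,0]<130)&(h[...,1]>120)&(W[...,2]>.02)&(W[...,2]<.04)
k,l,st,c=cv2.connectedComponentsWithStats(m.astype(np.uint8))
for i in range(1,k):
    if st[i,4]>20: print('blue',c[i],st[i,4],W[l==i].mean(0))
m=(h[...,1]<50)&(W[...,2]>.024)&(W[...,2]<.034)&(W[...,0]>.5)&(W[...,0]<.61)&(W[...,1]<.02)&(W[...,1]>-.23)
k,l,st,c=cv2.connectedComponentsWithStats(m.astype(np.uint8))
for i in range(1,k):
    if st[i,4]>20: P=W[l==i];print('grey',c[i],st[i,4],P.mean(0),(P.min(0)+P.max(0))/2)
E
```

```text
[ 0.5392 -0.032   0.0867 21.    ]
[ 0.532   0.0206  0.0864 20.    ]
[ 0.5488 -0.1922  0.0863 21.    ]
cam [0.3903 0.1728 1.0171]
8261
((692.1060180664062, -110.53733825683594), (297.3885803222656, 170.0797119140625), 88.13169860839844)
blue [372.1162 208.8423] 241 [ 0.612  -0.0393  0.0275]
blue [352.2034 224.2881] 59 [0.5656 0.0097 0.0343]
grey [429.5357 216.9286] 28 [ 0.6065 -0.1853  0.0279] [ 0.6064 -0.1864  0.0292]
grey [401.0881 234.0881] 420 [ 0.555  -0.1157  0.0274] [ 0.5546 -0.1152  0.0289]
```

```bash
cat >> h.py <<'E'
AX=np.array([.625,-.1078])
HI=.26
def rot(y): return [180,0,y]
def front_dir(s=None):
    """platter 'yaw' (deg) from visible front posts (nominal +-45)"""
    a=[]
    for p in posts(s):
        d=p[:2]-AX
        if abs(np.hypot(*d)-.114)<.012:
            t=np.degrees(np.arctan2(d[1],-d[0])) # angle to +y from -x
            a.append((t,p[:2].tolist(),np.hypot(*d)))
    return a
def pt(r,t): # t: deg from world -x towards +y
    t=np.radians(t); return AX+r*np.array([-np.cos(t),np.sin(t)])
def lin(xy,z,yaw,v=.3,guard=None):
    r=robot.move_straight([xy[0],xy[1],z],rot(yaw),v=v,guard=guard); return r
def pick(xy,yaw,zg=.035):
    robot.move_gripper(.078)
    robot.movep([xy[0],xy[1],HI],rot(yaw)); 
    lin(xy,zg+.05,yaw,.3)
    hit=lin(xy,zg,yaw,.1,guard=15)
    robot.move_gripper(.03)
    s=robot.sense(); print('pick',hit,s['ee_pos'],s['finger_gap'],s['finger_force'])
    lin(xy,HI,yaw,.3)
def place(xy,yaw,zg=.035):
    lin(xy,HI,yaw,.3); lin(xy,zg+.028+.03,yaw,.25)
    hit=lin(xy,zg+.028+.001,yaw,.06,guard=12)
    s=robot.sense(); print('place',hit,s['ee_pos'],s['contact_force'],s['finger_gap'])
    robot.move_gripper(.066)
    lin(xy,HI,yaw,.3)
E
python3 - <<'E'
from h import *
for p in [(.447,.25,.26),(.436,.416,.035),(.58,.3915,.035),(.561,.26,.035),(.553,-.112,.05)]:
    for y in (-58,0,90,122,180):
        q=robot.ik(p,rot(y)); print(p,y,None if q is None else q.round(0))
E
```

```text
(0.447, 0.25, 0.26) -58 [ -79.   29.   65.  119.  -33.   52. -143.]
(0.447, 0.25, 0.26) 0 [-70.  22.  47. 119. -22.  48. -99.]
(0.447, 0.25, 0.26) 90 [-53.  18.  23. 118. -10.  45. -24.]
(0.447, 0.25, 0.26) 122 [-47.  18.  15. 118.  -6.  45.   4.]
(0.447, 0.25, 0.26) 180 [-36.  17.   1. 117.  -0.  46.  55.]
(0.436, 0.416, 0.035) -58 [-29.  44. -31. 114.  42.  33. 123.]
(0.436, 0.416, 0.035) 0 [-67.  45.  29. 117. -44.  29. -96.]
(0.436, 0.416, 0.035) 90 [-55.  41.   9. 116. -14.  24. -35.]
(0.436, 0.416, 0.035) 122 [-52.  41.   4. 116.  -7.  23. -10.]
(0.436, 0.416, 0.035) 180 [-46.  41.  -4. 115.   7.  24.  35.]
(0.58, 0.3915, 0.035) -58 [-18.  49. -34. 101.  39.  42. 139.]
(0.58, 0.3915, 0.035) 0 [-58.  50.  33. 104. -42.  39. -91.]
(0.58, 0.3915, 0.035) 90 [-45.  46.  10. 103. -14.  33. -26.]
(0.58, 0.3915, 0.035) 122 [-42.  45.   5. 102.  -7.  32.  -0.]
(0.58, 0.3915, 0.035) 180 [-36.  45.  -4. 102.   6.  33.  46.]
(0.561, 0.26, 0.035) -58 [ -9.  45. -33. 112.  42.  35. 142.]
(0.561, 0.26, 0.035) 0 [-48.  45.  29. 115. -42.  31. -79.]
(0.561, 0.26, 0.035) 90 [-37.  42.  11. 114. -17.  25. -14.]
(0.561, 0.26, 0.035) 122 [-33.  42.   5. 114.  -8.  25.  10.]
(0.561, 0.26, 0.035) 180 [-27.  42.  -5. 113.   8.  25.  52.]
(0.553, -0.112, 0.05) -58 [-20.  46.  42. 122. -57.  34. -85.]
(0.553, -0.112, 0.05) 0 [ -9.  40.  23. 121. -37.  25. -48.]
(0.553, -0.112, 0.05) 90 [  1.  38.   6. 121. -11.  21.  16.]
(0.553, -0.112, 0.05) 122 [  5.  38.   1. 120.  -1.  21.  39.]
(0.553, -0.112, 0.05) 180 [ 12.  38. -10. 120.  16.  23.  80.]
```

```bash
python3 - <<'E'
from h import *
np.set_printoptions(suppress=True,precision=4)
print(robot.sense()['clock'])
robot.movep([.35,.5,.3],rot(175))
L=lids(); p=L['red'][0][:2]
pick(p,180)
place(pt(.072,-3.4),183.4)
lin([.45,.1],.3,180)
s=snap("top"); save(s,'a.png'); print(front_dir(s)); print(lids(s,(.05,.095))); print(robot.sense()['clock'])
E
```

```text
0.7
pick False [0.4475 0.2505 0.0353] 0.05078640102801119 30.001125633716583
place True [ 0.5527 -0.112   0.0632] [-1.3217  0.1747  7.8384] 0.05035997223195876
[(np.float64(-49.110843873938705), [0.5501, -0.1943], np.float64(0.11442141407970798))]
{'salt': [(np.float64(0.8708), np.float64(0.7896), np.float64(0.8695), np.float64(0.7943), np.float64(0.0711), np.int32(609)), (np.float64(0.5605), np.float64(0.2596), np.float64(0.5606), np.float64(0.2599), np.float64(0.0562), np.int32(175))], 'red': [], 'green': [(np.float64(0.8904), np.float64(0.1787), np.float64(0.89), np.float64(0.1754), np.float64(0.0809), np.int32(75)), (np.float64(0.8867), np.float64(-0.3003), np.float64(0.8778), np.float64(-0.2927), np.float64(0.0837), np.int32(134)), (np.float64(0.4364), np.float64(0.416), np.float64(0.4361), np.float64(0.4155), np.float64(0.0564), np.int32(162))], 'yellow': [(np.float64(0.58), np.float64(0.3925), np.float64(0.5795), np.float64(0.3918), np.float64(0.0562), np.int32(169))]}
11.225
```

```bash
cat >> h.py <<'E'
def arc(r,t0,t1,z,gap=.030,v=.12,step=10):
    robot.move_gripper(gap)
    p=pt(r,t0); robot.movep([*p,HI],rot(180-t0)); lin(p,.12,180-t0,.3)
    if lin(p,z,180-t0,.08,guard=12): print('HIT on descent',robot.sense()['ee_pos']); lin(p,.2,180-t0); return False
    n=int(np.ceil(abs(t1-t0)/step)); F=[]
    for t in np.linspace(t0,t1,n+1)[1:]:
        lin(pt(r,t),z,180-t,v); F.append(np.abs(robot.sense()['contact_force']).max())
    print('arc forces',np.round(F,1))
    robot.pause(.3); lin(pt(r,t1),.2,180-t1,.25); return True
E
python3 - <<'E'
from h import *
np.set_printoptions(suppress=True,precision=4)
arc(.114,-48.6,44.5,.064)
lin([.42,.3],.3,180)
s=snap("top"); save(s,'b.png'); print(front_dir(s)); print(posts(s)); print(robot.sense()['clock'])
cv2.imwrite('pics/b2.png',cv2.resize(s["frame"][125:265,335:485,::-1],(640,597)))
for k,v in lids(s,(.05,.09)).items(): print(k,v)
E
```

```text
arc forces [0.9 0.8 0.4 0.5 0.5 0.7 6.5 0.5 0.4 0.8]
[(np.float64(42.64188722936138), [0.5403, -0.0298], np.float64(0.11514377968435811)), (np.float64(-47.18198174284374), [0.548, -0.1909], np.float64(0.11328993777030681))]
[array([ 0.5997, -0.0358,  0.0846, 70.    ]), array([ 0.5403, -0.0298,  0.0866, 21.    ]), array([ 0.532 ,  0.0208,  0.0859, 21.    ]), array([ 0.548 , -0.1909,  0.0858, 23.    ])]
20.325
salt [(np.float64(0.8705), np.float64(0.7901), np.float64(0.8692), np.float64(0.7942), np.float64(0.0712), np.int32(610)), (np.float64(0.5605), np.float64(0.2595), np.float64(0.561), np.float64(0.2598), np.float64(0.0561), np.int32(176))]
red [(np.float64(0.6056), np.float64(-0.0355), np.float64(0.6069), np.float64(-0.0344), np.float64(0.0842), np.int32(62))]
green [(np.float64(0.8901), np.float64(0.1786), np.float64(0.8902), np.float64(0.1785), np.float64(0.0763), np.int32(77)), (np.float64(0.887), np.float64(-0.2887), np.float64(0.886), np.float64(-0.2854), np.float64(0.0803), np.int32(69))]
yellow [(np.float64(0.5814), np.float64(0.3911), np.float64(0.5831), np.float64(0.3889), np.float64(0.0561), np.int32(131))]
```

View pics/b.png

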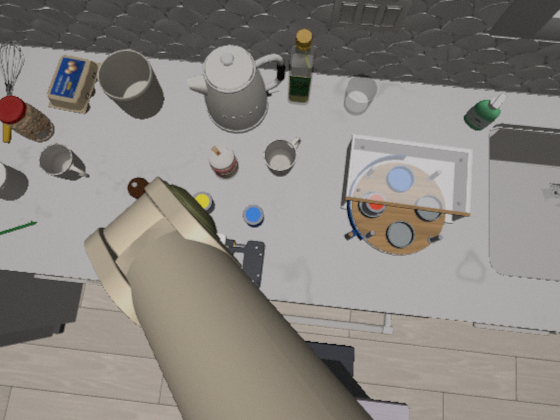

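```bash
cat >> h.py <<'E'
def cup():
    """front cup centre and platter yaw from the two front posts"""
    s=snap("top"); a=front_dir(s); 
    if len(a)!=2: print('posts?',a); return np.array([.5530,-.1108]),2.8
    a.sort(key=lambda q:-q[0]); l,r=np.array(a[0][1]),np.array(a[1][1])
    d=(l-r)/np.linalg.norm(l-r); x=np.array([d[1],-d[0]]); yaw=np.degrees(np.arctan2(x[1],x[0]))
    c=(l+r)/2+.0086*x; print('cup',c,yaw); return c,yaw
def tin(n):
    L=[q for q in lids()[n] if .38<q[0]<.7 and q[1]>.1]; print(n,L); return np.array(L[0][:2],float)
E
python3 - <<'E'
from h import *
np.set_printoptions(suppress=True,precision=4)
c,y=cup()
lin([.5,-.1],.3,180)
p=tin('green')
pick(p,180); place(c,180+y)
arc(.114,-47.5,44,.064)
lin([.5,-.1],.3,180)
p=tin('yellow')
pick(p,122)
c,y=cup(); place(c,180+y)
arc(.114,-47.5,44,.064)
lin([.42,.3],.3,180)
s=snap("top"); save(s,'c.png'); print(cup(),robot.sense()['clock'])
for k,v in lids(s,(.05,.09)).items(): print(k,v)
E
```

```text
cup [ 0.5527 -0.1102] 2.6959511489044243
green [(np.float64(0.4364), np.float64(0.4162), np.float64(0.4361), np.float64(0.4158), np.float64(0.0561), np.int32(160))]
pick False [0.4366 0.4163 0.0353] 0.05086749549334427 30.00081181526184
place True [ 0.5522 -0.1102  0.0632] [-0.5051  0.7772  8.5015] 0.050372425743618485
arc forces [0.4 0.6 0.7 0.9 0.9 0.5 6.7 0.5 0.4 0.4]
yellow [(np.float64(0.5801), np.float64(0.3923), np.float64(0.5797), np.float64(0.3914), np.float64(0.0563), np.int32(170))]
pick False [0.5802 0.3924 0.0353] 0.050192579845684177 30.000596344470978
cup [ 0.5528 -0.1109] 2.9511450174874363
place True [ 0.5524 -0.1108  0.0632] [-1.9299  1.1426  6.8072] 0.05034562875782304
arc forces [0.5 0.7 1.1 0.8 1.3 0.5 0.6 0.6 0.5 0.6]
cup [ 0.5526 -0.1109] 2.8891115630949136
(array([ 0.5526, -0.1109]), np.float64(2.8891115630949136)) 58.9917
salt [(np.float64(0.8707), np.float64(0.7902), np.float64(0.8697), np.float64(0.7939), np.float64(0.0713), np.int32(602)), (np.float64(0.5605), np.float64(0.2595), np.float64(0.5604), np.float64(0.2599), np.float64(0.0564), np.int32(177))]
red []
green [(np.float64(0.8902), np.float64(0.1791), np.float64(0.89), np.float64(0.1772), np.float64(0.0766), np.int32(75)), (np.float64(0.886), np.float64(-0.2985), np.float64(0.879), np.float64(-0.2892), np.float64(0.08), np.int32(92))]
yellow [(np.float64(0.6058), np.float64(-0.0349), np.float64(0.6069), np.float64(-0.0342), np.float64(0.085), np.int32(61))]
```

View pics/c.png

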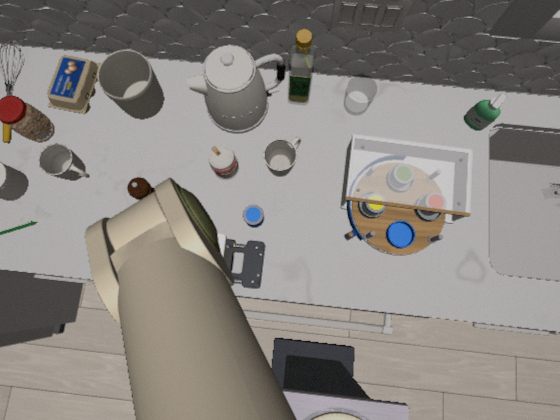

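```bash
python3 - <<'E'
from h import *
np.set_printoptions(suppress=True,precision=4)
lin([.45,-.1],.3,180)
p=tin('salt'); pick(p,180)
c,y=cup(); place(c,180+y)
lin([.42,.3],.3,180)
s=snap("top"); save(s,'d.png'); print(cup(),posts(s),robot.sense()['clock'])
for k,v in lids(s,(.05,.095)).items(): print(k,[q for q in v if q[0]<.8])
for t in (54,0,-40,-62): print(robot.ik([*pt(.158,t),.06],rot(180-t)))
E
```

```text
salt [(np.float64(0.5606), np.float64(0.2594), np.float64(0.5604), np.float64(0.2599), np.float64(0.0561), np.int32(177))]
pick False [0.5608 0.2596 0.0353] 0.05034733035365988 30.0008162856102
cup [ 0.5526 -0.111 ] 3.016516241618752
place True [ 0.5522 -0.1109  0.0632] [-1.4948 -0.2547  8.1948] 0.05040829441330602
cup [ 0.5528 -0.1111] 3.0652150002166394
(array([ 0.5528, -0.1111]), np.float64(3.0652150002166394)) [array([ 0.5993, -0.0365,  0.0845, 69.    ]), array([  0.5511,  -0.112 ,   0.0845, 322.    ]), array([ 0.5399, -0.0308,  0.0861, 21.    ]), array([ 0.5321,  0.0205,  0.0861, 20.    ]), array([ 0.5486, -0.1918,  0.086 , 24.    ])] 71.4833
salt [(np.float64(0.5516), np.float64(-0.1114), np.float64(0.5522), np.float64(-0.1123), np.float64(0.0846), np.int32(192)), (np.float64(0.5422), np.float64(-0.1046), np.float64(0.5366), np.float64(-0.0933), np.float64(0.0584), np.int32(39))]
red []
green []
yellow [(np.float64(0.606), np.float64(-0.0348), np.float64(0.6077), np.float64(-0.0338), np.float64(0.0847), np.int32(65))]
[-14.0442  36.3294   8.4332 124.6368 -14.7602  19.939   42.6778]
[  1.8055  34.4219   6.3236 131.3582 -14.0978  14.81   110.6758]
[ 15.9992  36.4403   0.8765 122.5933  -1.4544  20.9758 148.0624]
[ 39.8181  42.2516 -32.0554 113.5125  38.3292  35.1289 134.0632]
```

```bash
python3 - <<'E'
from h import *
np.set_printoptions(suppress=True,precision=4)
z=.062; r=.158; t0=54.2
robot.move_gripper(.026)
p=pt(r,t0); lin(p,HI,180-t0); 
robot.movep([*p,HI],rot(-t0)); lin(p,.12,-t0,.3)
if lin(p,z,-t0,.08,guard=12): print('HIT'); lin(p,.2,-t0); raise SystemExit
for t in list(np.linspace(t0,-52,13)[1:]): lin(pt(r,t),z,-t,.12)
print(robot.sense()['contact_force'])
while t>-66:
    t-=1.5; h=lin(pt(r,t),z,-t,.03,guard=10); f=robot.sense()['contact_force']; print(round(t,1),h,f)
    if h or np.hypot(*f[:2])>14: break
t+=1.8; lin(pt(r,t),z,-t,.03)
lin(pt(r,t),.25,-t,.2)
lin([.42,.3],.3,-20)
s=snap("top"); save(s,'e.png'); P=posts(s); print(P)
for q in P: d=q[:2]-AX; print(np.hypot(*d),np.degrees(np.arctan2(d[1],-d[0])))
cup()
for k,v in lids(s,(.05,.095)).items(): print(k,[q for q in v if q[0]<.8])
print(robot.sense()['clock'])
s=snap("scene"); save(s,'e2.png')
E
```

```text
[0.0537 0.9287 0.6989]
-53.5 False [-1.1367 -0.0885 -0.1899]
-55.0 False [ 0.2729  0.1243 -0.0355]
-56.5 False [ 0.3289 -0.0501  0.4907]
-58.0 True [ 0.0222 -0.07    0.5711]
[array([ 0.599 , -0.0354,  0.0844, 75.    ]), array([  0.5515,  -0.1125,   0.0846, 312.    ]), array([ 0.5399, -0.0308,  0.0862, 21.    ]), array([ 0.5482, -0.1916,  0.0861, 25.    ]), array([ 0.5337, -0.2358,  0.0862, 24.    ])]
0.07692697836260048 70.24597356156943
0.07365011880506372 -3.658830146881791
0.11476502080337891 42.13935766670681
0.11366916908291357 -47.49574572131714
0.15722496621084073 -54.50044878395947
cup [ 0.5528 -0.1111] 3.0296397542812876
salt [(np.float64(0.552), np.float64(-0.1115), np.float64(0.5526), np.float64(-0.1119), np.float64(0.0843), np.int32(190)), (np.float64(0.5447), np.float64(-0.1094), np.float64(0.5357), np.float64(-0.0938), np.float64(0.0605), np.int32(41))]
red []
green []
yellow [(np.float64(0.6059), np.float64(-0.0351), np.float64(0.6077), np.float64(-0.0345), np.float64(0.0849), np.int32(67))]
86.0917
```

View pics/e.png

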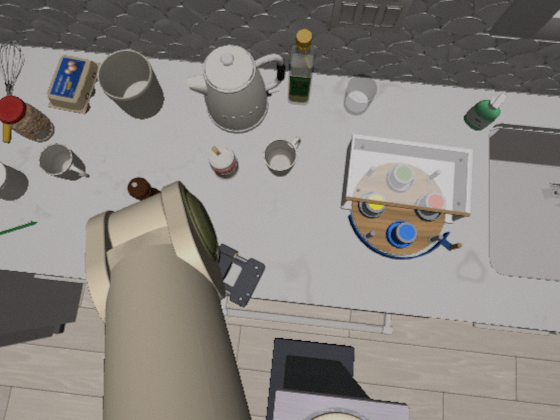

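View pics/e2.png

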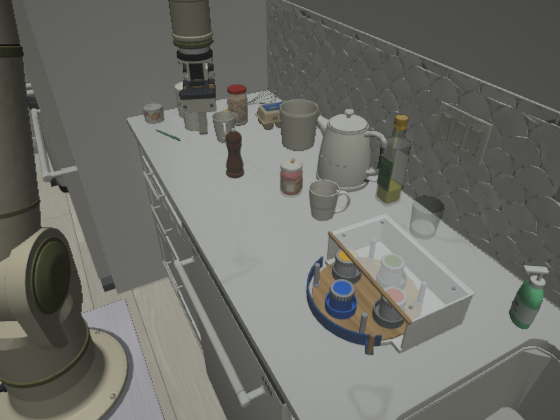

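```bash
python3 - <<'E'
from h import *
np.set_printoptions(suppress=True,precision=4)
def angs():
    for q in posts(): 
        d=q[:2]-AX; print(np.hypot(*d).round(4),np.degrees(np.arctan2(d[1],-d[0])).round(2))
z=.062; r=.158; t=-54.5
robot.move_gripper(.026)
p=pt(r,t); robot.movep([*p,HI],rot(-t)); lin(p,.12,-t,.3)
if lin(p,z,-t,.08,guard=12): print('HIT'); lin(p,.2,-t); raise SystemExit
for t in (-56,-57,-58,-59,-60,-61,-62):
    h=lin(pt(r,t),z,-t,.03,guard=20); s=robot.sense(); print(t,h,s['contact_force'],s['ee_pos'])
    if h: break
t=-56.5; lin(pt(r,t),z,-t,.03); lin(pt(r,t),.25,-t,.2)
lin([.42,.3],.3,-20); angs(); print(robot.sense()['clock'])
# platter nudge clockwise
r=.114;t=42.2;z=.066;robot.move_gripper(.030)
p=pt(r,t); robot.movep([*p,HI],rot(-t)); lin(p,.12,-t,.3)
if lin(p,z,-t,.08,guard=12): print('HIT'); lin(p,.2,-t); raise SystemExit
for a in (46,48,50): lin(pt(r,a),z,-a,.03); print(a,robot.sense()['contact_force'])
lin(pt(r,46),z,-46,.03); robot.pause(.3); lin(pt(r,46),.25,-46,.2)
lin([.42,.3],.3,-20); angs(); cup(); print(robot.sense()['clock'])
E
```

```text
-56 False [-0.1415 -0.5464  0.1238] [ 0.5371 -0.239   0.0624]
-57 False [-1.1839  1.0739  1.2796] [ 0.5389 -0.2402  0.062 ]
-58 False [-6.1375  4.9651  5.9159] [ 0.5391 -0.2402  0.0617]
-59 False [-11.3094   8.5424  10.3908] [ 0.5392 -0.2402  0.0615]
-60 False [-15.994   11.5173  14.1439] [ 0.5394 -0.2402  0.0612]
-61 False [-22.5621  16.3437  19.3229] [ 0.5396 -0.24    0.061 ]
-62 False [-27.5969  20.2895  26.6795] [ 0.5399 -0.2399  0.0609]
0.0755 69.93
0.0739 -3.03
0.1148 42.07
0.1139 -47.67
0.1571 -54.46
95.6417
46 [-0.5133  0.0484  0.4315]
48 [0.3011 0.5379 0.5571]
50 [1.1357 0.5349 0.2994]
0.0767 71.52
0.0739 0.31
0.1141 45.46
0.1134 -44.04
0.1574 -54.51
cup [ 0.5527 -0.1065] -0.6072267979262143
102.925
```

```bash
python3 - <<'E'
from h import *
s=snap("top"); t=s["frame"][130:265,335:485,::-1]; q=snap("scene")["frame"][215:360,290:480,::-1]
cv2.imwrite('pics/f.png',np.hstack([cv2.resize(t,(390,400)),cv2.resize(q,(400,400))]))
E
```

```text
(no output)
```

View pics/f.png

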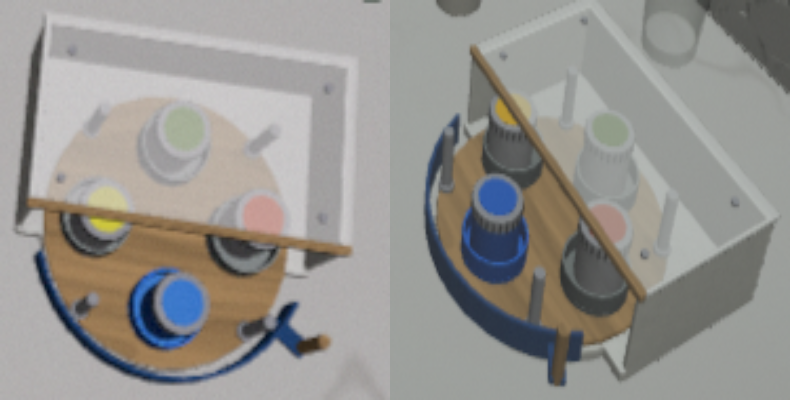

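The crops show all four tins upright in their cups: salt at the front (180,305 in the left crop), yellow, green and red in the grey cups. The guard handle is at the right stop (315,343).

```bash
python3 -c "
from h import *
print(robot.close_job())"
```

```text
the job is handed in; nothing more can be done
None
```

The job is handed in: the salt tin stands in the blue cup at the front (about 1° off its click by camera), the red, green and yellow tins each stand in a grey cup, and the guard is shut against its stop; the hand-in gave no verdict.

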